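# Unsnap the battery cover of the pipe welder's control box

### The arm

A 6-joint arm with a two-finger parallel gripper is mounted at the origin on the work surface. World frame = base frame: x ahead of the robot, y to its left, z up, the work surface at z = 0. Lengths are in m, angles in rad, forces in N, time in s.
With the tool pointing down it reaches from about 0.35 to 0.775 m from the base axis. Payload 7.3 kg.
Tool frame: the origin (TCP) lies at the very end of the fingers, on their centre line; the grasp point (between the pads) lies 19 mm behind it (robot.pinch_z is the distance from the TCP to the grasp point, in m); z points along the fingers, y is the line along which they close (so a half turn about z gives the same grasp; the last joint's range is limited). The gripper opens to 92 mm and grips with 3 to 60 N. Pads are 19 mm wide; open, the fingers measure 130 mm over their backs; the gripper's body (75 mm by 190 mm) begins 47 mm behind the grasp point.
Start: joints at [1.173, 0.342, 1.524, -0, 1.275, -0.146], TCP at [0.131, 0.508, 0.227] pointing down, gripper open.
Joint ranges: [-2.53, 2.53], [-0.77, 2.02], [0.04, 2.7], [-1, 4.14], [0.28, 2.66], [-3.11, 3.11]. Speed limits (rad/s): [2.57, 2.57, 3.14, 3.14, 3.14, 3.14].

### API

Orientations are given as [roll, pitch, yaw] about the fixed x, y, z axes, in that order (R = Rz(yaw) Ry(pitch) Rx(roll)).
In Python, from cell import robot gives the robot as it stands.
- The arm moves only by the tool move_arm, never from a script. Its argument "motion" is a list of rows, each a list of 6 numbers: the shift along the tool's x, y, z in units of 0.1 m (1.0 is 0.1 m), then the turn, a rotation vector about the tool's x, y, z in units of pi rad (1.0 is pi rad). In form: [[dx, dy, dz, rx, ry, rz], ...]. A call has 1 to 12 rows; each row is the pose to reach, as a shift and turn from the pose commanded when the call began, along the tool's axes at that moment, turning the shorter way round; what a row does not reach only later rows make up. A row lasts 1/8 s, in which the tool goes at most 62.5 mm and 10.7 degrees, less where a joint would pass 70% of its speed; a pose out of reach is approached as far as the arm can. A call with a number of a shift or a turn outside -1 to 1 is refused whole. A call with a gripper value outside its range is refused whole. "fingers" is the opening, from -1 (shut) to 1 (fully open), set as the call begins (left out, the last holds). The fingers move at their own pace and stop on an object; "newtons" is the grip in N (left out, the last holds). Time passes only in rows, so rows that repeat a pose let the fingers close. It gives the time, the measured TCP pose, the force, the opening and the grip force at its end, in the units of the state.
- robot.observe(): the state, without advancing time (a new reading comes with each control period).
- robot.read_camera(name): name is "side" or "top"; returns a dict with "image" (420x560x3 uint8, red, green, blue), "range_z" (420x560 float32, m along the optical axis (not along the pixel's ray), 0 where there is no reading), "vfov" (degrees; the focal length in pixels is half the picture's height over the tangent of half this angle, whatever the lens; pixels are square), "cx", "cy" (the principal point, pixels), "extrinsics" (4x4, takes a point from camera to world coordinates). Camera axes: x right, y up, looking along -z (the intrinsics and any distortion apply to the point x, -y, -z); pixel columns grow to the right and rows downward; lengths in m; the calibration is good to about 2 mm. A picture is of the moment at which its call begins.
- robot.hand_in(): hands the job in; it is judged then, once.
The state is a dict: "time": time; "qpos": joint angles; "qvel": joint speeds; "joint_efforts": joint torques, N m; "tool_pos": TCP position; "tool_rot": TCP orientation; "contact_force": force on the tool from outside, world axes, zero at the start; "torque": the same for the moment, N m; "opening": finger opening in m; "grip_force": force on a finger pad.
Only numpy, scipy, OpenCV 4.12 (cv2) and the standard library are available. Lean on these libraries where they do the work, as an engineer would, in place of code of your own. Each camera call takes 0.05 s, during which the arm holds its last target. There are 200 camera calls.

### The job

Take the battery cover off the blue control box: squeeze its red snap tab inward against the grey finger rest and, keeping it squeezed, lift the cover straight off without shoving it sideways or yanking it against the box. Then lay the cover gently in the yellow tray, right way up and flat on the tray floor, let go of it, and leave the other things on the bench where they are.

Things in the scene. Friction and masses are not known exactly. Their poses are not given: they have to be found in the camera images.
- box: Blue control box bolted to the bench (it does not move), flat top 60 mm above the bench, a dark display beyond the cover. Origin: on the bench under the middle of the battery bay, which is 102 (x) x 76 (y) mm; the box reaches from x -72 to +150 mm and y -70 to +70 mm; z is up.
- ledge (a point): Lower front edge of the box's latch ledge, hidden under the cover at box (0, 22, 52) mm. The tab's hook sits 1 mm under it.
- cover_grip (a point): Loose grey battery cover (190 to 300 g in all), a plate 110 (x) x 84 (y) x 5 mm over the bay, axes as the box's. The point: 28 mm above the middle of the plate's underside (23 above its top), somewhere between finger rest and tab. On a floor it stands flat on its legs, the plate's underside 15 mm up.
- tab_pad (a point): Middle of the outer face of the red snap tab, cover y +20 mm at rest: upright plate 30 mm wide along x, top edge 31 mm above the cover plate. Facing it stands the rigid grey finger rest, alike, stiffly set somewhere with its outer face at cover y -12 to -36 mm, so the middle of the pair differs from cover to cover: find it by feel, within about 1 mm. Nothing else stands above the plate.
- tab (a joint): How far the red tab is pressed in (towards the finger rest, cover -y), m: 0 at rest, 0.006 at its hard stop. The hook clears the ledge from 0.0042 on. It springs back: about 4 N starts it, 13 N holds it at the stop. A squeeze not centred on tab and rest drives the cover sideways against the box and can leave the tab short of release; centred, the sideways force on the gripper is near zero.
- legs: The cover's two legs, thin walls under its x ends, 15 mm deep, standing in the bay with 1 mm play on each side; 20 mm of lift frees them. Origin: middle of the plate's underside. They crack if shoved sideways against the bay with more than 7 N (pressing the cover down on the box is harmless).
- hook: The hook at the foot of the tab, 6 mm long, 30 wide, hidden under the cover; origin at its centre, cover (0, 23, -11.5) mm at rest. A cover lifted with the tab not pressed in rises about 1 mm and the hook catches on the ledge; it breaks if pulled against it with more than 12 N.
- tray: Yellow open parts tray fixed on the bench, 220 (x) x 180 (y) x 30 mm, walls and floor 4 mm thick. Origin: centre of its underside; z up.
- pipe_center (a point): Bystander: short black pipe offcut standing on end, 75 mm across, 70 mm tall; the point is its centre.
- cleaner_center (a point): Bystander: jar of pipe cleaner with a blue cap, 56 mm across, 120 mm tall; the point is its centre.
- driver: Bystander: screwdriver lying on the bench, about 200 mm long along its x; origin at the underside of its middle.

How it is judged:
On the way, in this order (a step that is already met when the one before it is completed fails the run):
1. the tab is pressed in past its catch while the cover still sits on the box (value of joint tab above 0.0042 m and z of cover_grip in the frame of box below 0.0925 m), for 0.1 s.
2. the cover is lifted clear of the box, still squeezed (value of joint tab above 0.0042 m and z of cover_grip in the frame of box above 0.112 m), for 0.1 s.
At the end, for the whole second after the job is handed in: the cover lies right way up and flat (within 0.1 rad) on the tray floor, its middle within 60 mm (tray x) and 50 mm (tray y) of the tray's, its tab sprung back out, and the pipe offcut, jar and screwdriver are within 30 mm of where they stood (x of cover_grip in the frame of tray between -0.06 and 0.06 m and y of cover_grip in the frame of tray between -0.05 and 0.05 m and z of cover_grip in the frame of tray below 0.052 m and angle between cover_grip's own z axis and vertical below 0.1 rad and value of joint tab below 0.001 m and distance of each of pipe_center, cleaner_center, driver from where it was at the start of the episode below 0.03 m); the robot touches nothing.
It fails at once if the cover's legs are shoved against the bay with more than 7 N (contact force between legs and box above 7 N).
It fails at once if the cover is yanked with its hook still caught: more than 12 N between hook and box (contact force between hook and box above 12 N).
It fails at once if the cover is dropped or slammed into the tray (over 40 N) (contact force between cover and tray above 40 N).
It fails at once if a bystander is pushed away or knocked over (distance of any of pipe_center, cleaner_center, driver from where it was at the start of the episode above 0.03 m).
It also fails if it takes over 56 s, if anything falls off the work surface, if the arm or the gripper's body presses on something with over 40 N, if the wrist force passes 120 N, or if a joint passes its speed limit or range.

## Working session

There is one attempt and no reset: what is moved stays moved. The work goes in short steps, Python scripts to look and compute and a tool call to move; the robot and the scene stay as the last step left them, time stands still between calls to the robot, and variables do not carry over. Pictures are saved under pics/ and viewed, at most 10 in all, crops included, and the job is handed in when it is done.

Besides the shell and the picture viewer there is one more tool, called after ">>>" by a JSON object that holds its "name" and its "arguments". move_arm: Moves the arm, as the interface text tells. Shifts and turns lie within -1 to 1; 1 stands for 0.1 m of shift or pi rad of turn. Its arguments: {"type":"object","properties":{"motion":{"type":"array"},"fingers":{"type":"number"},"newtons":{"type":"number"}},"required":["motion"]}

```bash
ls; mkdir -p pics
cat > h.py <<'E'
import numpy as np,cv2,pickle
from cell import robot
def grab(n):
    c=robot.read_camera(n); cv2.imwrite(f'pics/{n}_{robot.observe()["time"]:.2f}.png',c['image'][:,:,::-1]); pickle.dump(c,open(n+'.pkl','wb')); return c
def pts(c):
    h,w=c['range_z'].shape; f=h/2/np.tan(np.radians(c['vfov'])/2)
    v,u=np.mgrid[:h,:w]; z=c['range_z']
    P=np.stack([(u-c['cx'])/f*z,-(v-c['cy'])/f*z,-z],-1)
    E=np.array(c['extrinsics']); return P@E[:3,:3].T+E[:3,3]
E
python3 - <<'E'
from h import *
for n in('top','side'):
    c=grab(n); print(n,{k:v for k,v in c.items() if k not in('image','range_z')},(c['range_z']>0).mean())
print(robot.observe())
E
ls pics
```

```text
pics
top {'vfov': 47.664317530748576, 'cx': 284.5274159570534, 'cy': 208.60131074505242, 'extrinsics': array([[-0.01460698,  0.98998794, -0.14039411,  0.36374474],
       [-0.99977021, -0.01666369, -0.01348515, -0.00938691],
       [-0.01568962,  0.14016487,  0.99000386,  1.62138301],
       [ 0.        ,  0.        ,  0.        ,  1.        ]])} 0.9957227891156463
side {'vfov': 54.16437772318658, 'cx': 279.28490185925176, 'cy': 207.91560167682232, 'extrinsics': array([[ 0.81425126,  0.32200671, -0.48301818,  0.06166189],
       [-0.5804224 ,  0.43692279, -0.68717415, -0.73942323],
       [-0.01023304,  0.83988699,  0.54266484,  0.65487321],
       [ 0.        ,  0.        ,  0.        ,  1.        ]])} 0.99578231292517
{'time': 0.1, 'qpos': array([ 1.17301948e+00,  3.42642623e-01,  1.52491993e+00,  1.68950420e-06,
        1.27535607e+00, -1.45992925e-01]), 'qvel': array([ 0.00080158, -0.00120538, -0.00214696,  0.00227681, -0.00106303,
        0.00085671]), 'joint_efforts': array([ 2.24679730e-03, -4.32003629e+01, -2.44696283e+01,  7.18253315e-02,
        5.26667212e-02, -7.54856751e-05]), 'tool_pos': array([0.13063207, 0.50812803, 0.2261204 ]), 'tool_rot': array([-3.14028103e+00, -1.94493332e-04,  2.88980811e+00]), 'contact_force': array([-0.56805474,  0.34937039,  0.03186569]), 'torque': array([ 0.00633719, -0.03883974,  0.02892886]), 'grip_force': 0.0, 'opening': 0.0917188126223223}
side_0.10.png
top_0.05.png
```

View pics/top_0.05.png

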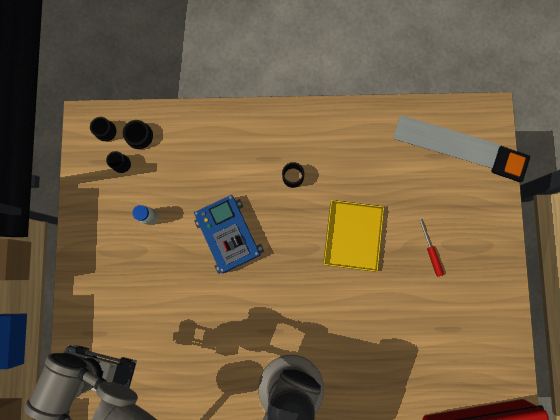

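View pics/side_0.10.png

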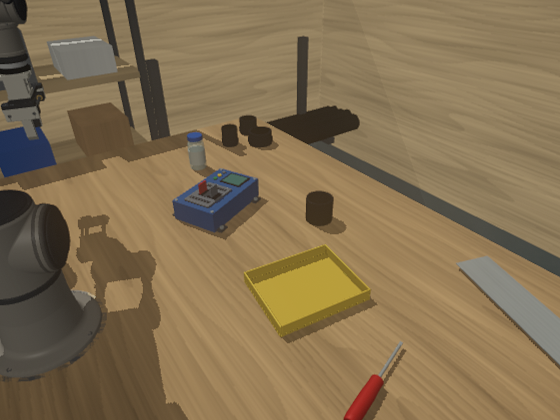

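The top view shows the box near (228,233) with the red tab at about (229,243), the tray at (355,236), the pipe at (293,175), the jar at (143,214) and the driver at (432,248). The side view agrees.

```bash
cat > m.py <<'E'
from h import *
for n in('top','side'):
    c=pickle.load(open(n+'.pkl','rb'));P=pts(c);h=cv2.cvtColor(c['image'],cv2.COLOR_RGB2HSV);H,S,V=[h[...,i].astype(int) for i in range(3)]
    reach=(P[...,0]>.3)&(P[...,0]<.85)&(abs(P[...,1])<.4)
    def rect(m,t):
        q=P[m]; 
        if len(q)<4: print(t,len(q));return
        r=cv2.minAreaRect((q[:,:2]*1000).astype(np.float32)); print(n,t,len(q),np.round(r[0],1),np.round(r[1],1),round(r[2],1),'z',np.round(np.percentile(q[:,2],[5,50,95]),4)); return r
    blue=(H>100)&(H<125)&(S>130)&reach&(P[...,2]>.05)&(P[...,2]<.068)&(P[...,1]<.3)
    r=rect(blue,'blue')
    yel=(H>20)&(H<32)&(S>180)&reach
    rect(yel&(P[...,2]>.024),'tray rim'); rect(yel&(P[...,2]<.01),'tray floor')
    a=r[2]; 
    while a>45:a-=90
    while a<-45:a+=90
    print('yaw',a)
    a=np.radians(a); ca,sa=np.cos(a),np.sin(a)
    d=P[...,:2]-np.array(r[0])/1000; bx=d[...,0]*ca+d[...,1]*sa+.039; by=-d[...,0]*sa+d[...,1]*ca
    o=np.array(r[0])/1000-.039*np.array([ca,sa]);print('origin',o)
    up=(abs(bx)<.05)&(abs(by)<.045)&(P[...,2]>.075)&(P[...,2]<.11)
    red=((H<8)|(H>172))&(S>120)&(abs(bx)<.06)&(abs(by)<.06)
    for t,m in(('red',red&up),('grey',up&~red)):
        print(t,m.sum(),*(np.round(np.percentile(q[m]*1000,[3,50,97]),1) for q in(bx,by,P[...,2]) if m.sum()))
    for t,x,y in(('pipe',.664,-.03),('jar',.57,.34)):
        m=(np.hypot(P[...,0]-x,P[...,1]-y)<.06)&(P[...,2]>.03);rect(m,t)
    v,u=np.where(cv2.dilate((up|blue).astype(np.uint8),None)>0)
    s=c['image'][v.min():v.max(),u.min():u.max(),::-1]; cv2.imwrite(f'pics/crop_{n}.png',cv2.resize(s,None,fx=6,fy=6,interpolation=cv2.INTER_CUBIC)[:600,:800])
E
python3 m.py
```

```text
top blue 1443 [506.8 206.4] [221.1 139.8] 24.5 z [0.0539 0.0599 0.0656]
top tray rim 328 [488.  -26.8] [246.8 596.8] 2.4 z [0.025  0.0298 1.6214]
top tray floor 2976 [ 494.8 -220.8] [186.3 217.5] 81.7 z [-0.0023  0.0039  0.0089]
yaw 24.51279067993164
origin [0.47129326 0.19023255]
red 19 [-12.5   1.6  14.3] [15.9 16.7 19.7] [ 76.3  93.9 101.5]
grey 21 [-13.3   1.3  19. ] [-23.  -21.1  -0.6] [ 78.1  91.9 102.6]
top pipe 115 [690.6 -21.8] [47.2 73.5] 19.2 z [0.0379 0.0675 0.0756]
top jar 116 [563.5 291.3] [50.6 32.8] 24.7 z [0.0539 0.0597 0.0661]
side blue 14 [506.4 262. ] [114.4 113.5] 60.6 z [0.0607 0.0612 0.0627]
tray rim 3
side tray floor 5 [ 449.8 -304.4] [  0.4 155.5] 82.0 z [0.0029 0.0035 0.0049]
yaw -29.360416412353516
origin [0.47243269 0.28114716]
red 0
grey 0
side pipe 428 [690.1 -23.6] [53.1 74.9] 10.9 z [0.0325 0.0548 0.0713]
side jar 54 [563.7 291.7] [44.8 35. ] 22.3 z [0.0592 0.0613 0.0649]
```

```bash
cat > m2.py <<'E'
from h import *
a=np.radians(24.5);ca,sa=np.cos(a),np.sin(a);o=np.array([.4713,.1902])
for n in('top','side'):
    c=pickle.load(open(n+'.pkl','rb'));P=pts(c);h=cv2.cvtColor(c['image'],cv2.COLOR_RGB2HSV);H,S,V=[h[...,i].astype(int) for i in range(3)]
    d=P[...,:2]-o; bx=(d[...,0]*ca+d[...,1]*sa)*1e3; by=(-d[...,0]*sa+d[...,1]*ca)*1e3; z=P[...,2]*1e3
    m=(abs(bx)<45)&(abs(by)<40)&(z>73)&(z<105)
    for p in sorted(zip(by[m].round(1),bx[m].round(1),z[m].round(1),H[m],S[m],V[m])): print(n,*p) if n=='top' or p[0]%1<.25 else 0
    m=(abs(bx-39)<130)&(abs(by)<90)&(z>45)
    v,u=np.where(m)
    s=c['image'][v.min():v.max(),u.min():u.max(),::-1]; print(n,s.shape,u.min(),v.min());cv2.imwrite(f'pics/crop_{n}.png',cv2.resize(s,None,fx=5,fy=5,interpolation=cv2.INTER_CUBIC)[:600,:800])
E
python3 m2.py
```

```text
top -23.2 11.9 80.1 120 18 29
top -22.9 5.4 73.5 120 18 28
top -22.8 0.5 89.9 113 26 40
top -22.6 -13.0 80.4 110 21 37
top -22.5 -5.9 82.3 90 21 24
top -22.5 7.8 89.6 100 19 41
top -22.3 15.0 89.8 105 15 67
top -21.9 -3.2 95.8 105 16 63
top -21.6 4.1 95.4 96 13 96
top -21.5 -9.5 87.6 105 9 60
top -21.1 -13.8 99.9 108 16 78
top -21.1 11.8 91.9 105 11 96
top -20.7 -6.3 97.4 105 11 93
top -20.2 1.3 94.4 105 11 97
top -20.1 15.2 99.5 102 13 100
top -19.9 8.7 93.3 105 10 99
top -19.5 -2.6 103.0 102 12 107
top -19.0 11.9 102.3 110 11 71
top -18.8 -8.3 89.9 100 8 102
top -18.4 6.0 91.4 107 12 144
top -18.0 -12.0 96.8 113 15 70
top -3.3 25.6 73.5 108 13 98
top 15.9 7.9 93.2 1 222 115
top 16.0 -12.9 84.3 1 225 68
top 16.0 -10.4 100.8 0 219 113
top 16.0 5.6 76.8 1 210 51
top 16.2 1.3 88.0 1 224 114
top 16.3 -5.6 84.2 1 235 64
top 16.4 13.0 75.6 0 227 64
top 16.6 11.1 102.4 1 212 168
top 16.7 -2.7 96.4 1 216 118
top 16.7 4.3 98.9 1 218 117
top 16.7 15.8 88.1 0 151 123
top 18.2 1.6 96.7 1 211 167
top 18.3 -5.3 93.8 1 217 168
top 18.4 -12.1 90.3 1 217 168
top 18.6 8.9 96.1 1 211 172
top 19.0 39.8
[... 726 characters left out ...]
e 13.0 -12.8 83.4 5 161 92
side 14.0 -16.3 81.7 5 160 91
side 14.0 -12.4 79.6 5 160 91
side 14.0 10.1 81.2 4 126 89
side 14.1 -3.1 81.3 5 161 90
side 15.0 -0.6 89.5 5 161 90
side 15.0 4.6 93.4 5 173 96
side 15.1 0.6 95.3 4 183 117
side 15.1 2.6 81.5 5 163 91
side 15.2 -17.4 91.5 5 175 99
side 15.2 1.7 75.4 5 163 91
side 16.0 -15.5 96.7 0 151 128
side 16.0 6.1 95.6 4 194 138
side 16.1 -15.1 74.0 5 168 94
side 16.1 12.0 76.5 4 118 91
side 17.0 -11.5 88.0 5 164 90
side 17.0 -5.4 97.7 171 134 137
side 17.1 -3.4 83.9 5 161 92
side 17.1 -2.3 89.8 5 160 89
side 18.1 -15.4 83.2 4 183 107
side 18.2 7.5 87.9 5 167 90
side 18.2 9.1 96.7 171 135 138
side 22.1 4.7 94.7 155 80 102
side (50, 86, 3) 172 168
```

View pics/crop_side.png

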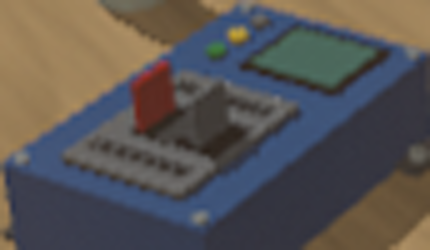

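View pics/crop_top.png

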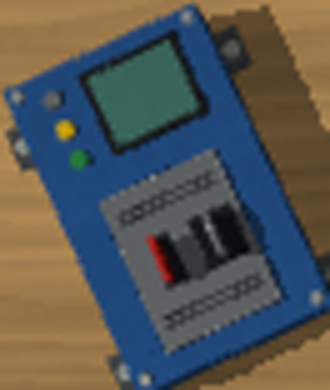

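The crops show the red tab standing at cover y of about +20 and the grey rest's outer face at about -22.5, so the middle is near -1.2. Next I move above the cover.

```bash
cat > go.py <<'E'
import sys
from h import *
from scipy.spatial.transform import Rotation as R
x,y,z,yaw=map(float,sys.argv[1:5])
s=robot.observe();r0=R.from_euler('xyz',s['tool_rot']);r1=R.from_euler('xyz',[np.pi,0,np.radians(yaw)])
d=r0.inv().apply(np.array([x,y,z])-s['tool_pos'])
print('shift',np.round(d*10,3),'turn',np.round((r0.inv()*r1).as_rotvec()/np.pi,4))
print(s['time'],s['tool_pos'].round(4),s['tool_rot'].round(4),'F',s['contact_force'].round(2),s['opening'].round(4),round(s['grip_force'],2))
E
python3 - <<'E'
import numpy as np
a=np.radians(24.5);print(np.array([.4713,.1902])-.0012*np.array([-np.sin(a),np.cos(a)]))
E
python3 go.py .4718 .1891 .16 204.5
```

```text
[0.47179763 0.18910805]
shift [-4.099 -2.239  0.663] turn [-4.000e-04 -2.000e-04 -2.163e-01]Traceback (most recent call last):
  File "go.py", line 8, in <module>
    print(s['time'],s['tool_pos'].round(4),s['tool_rot'].round(4),'F',s['contact_force'].round(2),s['opening'].round(4),round(s['grip_force'],2))
                                                                                                  ^^^^^^^^^^^^^^^^^^
AttributeError: 'float' object has no attribute 'round'
```

>>> {"name": "move_arm", "arguments": {"motion": [[-0.5,-0.28,0,0,0,0],[-1,-0.55,0,0,0,0],[-1,-0.55,0,0,0,0]], "fingers": 1, "newtons": 4}}

```text
time: 0.48
tool_pos: [0.216, 0.4281, 0.2265]
tool_rot: [-3.141, 0.0, 2.885]
contact_force: [0.1, 0.8, -0.0]
opening: 0.0916
grip_force: 0.0
```

>>> {"name": "move_arm", "arguments": {"motion": [[-0.5,-0.28,0,0,0,0],[-1,-0.55,0,0,0,0],[-1,-0.55,0,0,0,0]]}}

```text
time: 0.85
tool_pos: [0.2989, 0.3506, 0.2266]
tool_rot: [-3.141, 0.0, 2.885]
contact_force: [-0.2, -0.0, -0.1]
opening: 0.092
grip_force: 0.0
```

>>> {"name": "move_arm", "arguments": {"motion": [[-0.5,-0.28,0,0,0,0],[-1,-0.55,0,0,0,0],[-1,-0.55,0,0,0,0]]}}

```text
time: 1.23
tool_pos: [0.3817, 0.2731, 0.2264]
tool_rot: [-3.142, -0.0, 2.886]
contact_force: [0.3, 0.1, 0.3]
opening: 0.0916
grip_force: 0.0
```

>>> {"name": "move_arm", "arguments": {"motion": [[-0.5,-0.28,0.2,0,0,-0.055],[-1,-0.55,0.5,0,0,-0.11],[-1,-0.55,0.5,0,0,-0.165],[-1,-0.55,0.5,0,0,-0.2163],[-1,-0.55,0.5,0,0,-0.2163],[-1,-0.55,0.5,0,0,-0.2163]]}}

```text
time: 1.98
tool_pos: [0.4627, 0.1971, 0.1767]
tool_rot: [3.141, 0.0, -2.715]
contact_force: [0.1, -0.1, -0.3]
opening: 0.0916
grip_force: 0.0
```

```bash
sed -i "s/s\['opening'\].round(4)/round(float(s['opening']),4)/" go.py; python3 go.py .4718 .1891 .07 204.5
```

```text
shift [-0.05  -0.11   1.067] turn [ 0.0001  0.     -0.0004]
1.975 [0.4627 0.1971 0.1767] [ 3.1412  0.     -2.7154] F [ 0.08 -0.09 -0.28] 0.0916 0.0
```

>>> {"name": "move_arm", "arguments": {"motion": [[-0.05,-0.11,0.2,0,0,0],[-0.05,-0.11,0.5,0,0,0],[-0.05,-0.11,0.8,0,0,0],[-0.05,-0.11,0.8,0,0,0],[-0.05,-0.11,0.8,0,0,0]]}}

```text
time: 2.6
tool_pos: [0.473, 0.1884, 0.0978]
tool_rot: [-3.141, 0.002, -2.714]
contact_force: [-0.1, 0.3, 0.6]
opening: 0.0918
grip_force: 0.0
```

```bash
python3 go.py .4718 .1891 .07 204.5
python3 - <<'E'
from h import *
a=np.radians(24.5);ca,sa=np.cos(a),np.sin(a);o=np.array([.4713,.1902])
c=grab('side');P=pts(c)
d=P[...,:2]-o;bx=(d[...,0]*ca+d[...,1]*sa)*1e3; by=(-d[...,0]*sa+d[...,1]*ca)*1e3; z=P[...,2]*1e3
v,u=np.where((abs(bx)<60)&(abs(by)<80)&(z>55))
s=c['image'][v.min()-5:v.max()+5,u.min()-5:u.max()+5,::-1];k=min(600/s.shape[0],800/s.shape[1]);cv2.imwrite('pics/c1.png',cv2.resize(s,None,fx=k,fy=k)[:600,:800])
E
```

```text
shift [0.008 0.012 0.278] turn [-0.0001  0.0005 -0.0001]
2.6 [0.473  0.1884 0.0978] [-3.1414e+00  1.6000e-03 -2.7143e+00] F [-0.13  0.29  0.61] 0.0918 0.0
```

View pics/c1.png

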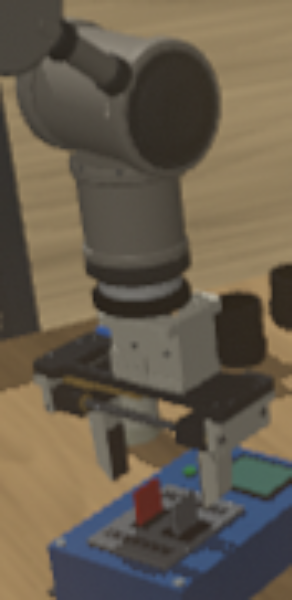

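>>> {"name": "move_arm", "arguments": {"motion": [[0.01,0.01,0.14,0,0,0],[0.01,0.01,0.27,0,0,0],[0.01,0.01,0.27,0,0,0],[0.01,0.01,0.27,0,0,0]], "fingers": 0.1, "newtons": 3}}

```text
time: 3.15
tool_pos: [0.4712, 0.1883, 0.0697]
tool_rot: [3.141, -0.0, -2.714]
contact_force: [-0.4, -0.2, 0.4]
opening: 0.0565
grip_force: 0.0
```

>>> {"name": "move_arm", "arguments": {"motion": [[0,0,0,0,0,0],[0,0,0,0,0,0],[0,0,0,0,0,0],[0,0,0,0,0,0]], "fingers": 0.0}}

```text
time: 3.65
tool_pos: [0.4712, 0.1883, 0.0698]
tool_rot: [3.142, 0.0, -2.714]
contact_force: [-0.1, 0.8, 1.1]
opening: 0.0457
grip_force: 0.0
```

>>> {"name": "move_arm", "arguments": {"motion": [[0,0,0,0,0,0],[0,0,0,0,0,0],[0,0,0,0,0,0]], "fingers": -0.04}}

```text
time: 4.03
tool_pos: [0.4712, 0.1883, 0.0697]
tool_rot: [3.142, 0.0, -2.714]
contact_force: [0.1, 0.0, -0.2]
opening: 0.044
grip_force: 0.0
```

>>> {"name": "move_arm", "arguments": {"motion": [[0,0,0,0,0,0],[0,0,0,0,0,0],[0,0,0,0,0,0]], "fingers": -0.08}}

```text
time: 4.4
tool_pos: [0.4712, 0.1883, 0.0697]
tool_rot: [3.142, 0.0, -2.714]
contact_force: [-0.4, -0.4, 0.9]
opening: 0.0426
grip_force: 3.0
```

>>> {"name": "move_arm", "arguments": {"motion": [[0,0,0,0,0,0],[0,0,0,0,0,0],[0,0,0,0,0,0]], "fingers": -0.14}}

```text
time: 4.78
tool_pos: [0.4712, 0.1883, 0.0698]
tool_rot: [-3.142, 0.0, -2.714]
contact_force: [-0.4, -1.1, 0.5]
opening: 0.043
grip_force: 3.0
```

>>> {"name": "move_arm", "arguments": {"motion": [[0,0,0,0,0,0],[0,0,0,0,0,0]]}}

```text
time: 5.03
tool_pos: [0.4712, 0.1883, 0.0697]
tool_rot: [3.142, 0.0, -2.714]
contact_force: [0.9, -0.9, 0.6]
opening: 0.0428
grip_force: 3.0
```

>>> {"name": "move_arm", "arguments": {"motion": [[0,0,0,0,0,0],[0,0,0,0,0,0],[0,0,0,0,0,0]], "fingers": -0.3, "newtons": 6}}

```text
time: 5.4
tool_pos: [0.4712, 0.1884, 0.0698]
tool_rot: [3.142, 0.0, -2.714]
contact_force: [-0.1, 0.6, 0.2]
opening: 0.0412
grip_force: 6.0
```

>>> {"name": "move_arm", "arguments": {"motion": [[0,0,0,0,0,0],[0,0,0,0,0,0]]}}

```text
time: 5.65
tool_pos: [0.4712, 0.1883, 0.0698]
tool_rot: [3.142, 0.0, -2.714]
contact_force: [0.5, 0.3, 0.8]
opening: 0.0411
grip_force: 6.0
```

>>> {"name": "move_arm", "arguments": {"motion": [[0,-0.004,0,0,0,0],[0,-0.008,0,0,0,0],[0,-0.008,0,0,0,0]]}}

```text
time: 6.02
tool_pos: [0.4714, 0.1876, 0.0697]
tool_rot: [3.141, 0.0, -2.714]
contact_force: [-0.7, -0.2, 1.2]
opening: 0.0408
grip_force: 6.0
```

>>> {"name": "move_arm", "arguments": {"motion": [[0,-0.004,0,0,0,0],[0,-0.008,0,0,0,0],[0,-0.008,0,0,0,0],[0,-0.008,0,0,0,0]], "newtons": 9}}

```text
time: 6.52
tool_pos: [0.4718, 0.1869, 0.0698]
tool_rot: [3.142, 0.0, -2.714]
contact_force: [0.3, 1.4, 0.8]
opening: 0.0385
grip_force: 9.0
```

>>> {"name": "move_arm", "arguments": {"motion": [[0,0,0,0,0,0],[0,0,0,0,0,0]]}}

```text
time: 6.78
tool_pos: [0.4718, 0.1869, 0.0697]
tool_rot: [3.142, 0.0, -2.714]
contact_force: [-0.3, 0.6, 2.0]
opening: 0.0388
grip_force: 9.0
```

>>> {"name": "move_arm", "arguments": {"motion": [[0,-0.003,0,0,0,0],[0,-0.006,0,0,0,0],[0,-0.008,0,0,0,0],[0,-0.008,0,0,0,0]], "newtons": 12}}

```text
time: 7.28
tool_pos: [0.4722, 0.1862, 0.0698]
tool_rot: [3.141, 0.0, -2.714]
contact_force: [-0.7, 1.5, 3.4]
opening: 0.0363
grip_force: 12.0
```

>>> {"name": "move_arm", "arguments": {"motion": [[0,-0.003,0,0,0,0],[0,-0.004,0,0,0,0],[0,-0.004,0,0,0,0],[0,-0.004,0,0,0,0]], "newtons": 16}}

```text
time: 7.78
tool_pos: [0.4724, 0.1858, 0.0698]
tool_rot: [3.142, 0.0, -2.714]
contact_force: [-0.3, 1.6, 4.0]
opening: 0.0366
grip_force: 16.0
```

>>> {"name": "move_arm", "arguments": {"motion": [[0,0,0,0,0,0],[0,0,0,0,0,0]]}}

```text
time: 8.02
tool_pos: [0.4724, 0.1858, 0.0698]
tool_rot: [3.142, 0.0, -2.714]
contact_force: [-1.0, 1.4, 4.7]
opening: 0.0366
grip_force: 16.0
```

>>> {"name": "move_arm", "arguments": {"motion": [[0,0,0,0,0,0]]}}

```text
time: 8.15
tool_pos: [0.4724, 0.1858, 0.0698]
tool_rot: [3.142, 0.0, -2.714]
contact_force: [-0.3, 2.0, 4.2]
opening: 0.0363
grip_force: 16.0
```

>>> {"name": "move_arm", "arguments": {"motion": [[0,0.003,0,0,0,0],[0,0.006,0,0,0,0],[0,0.006,0,0,0,0]]}}

```text
time: 8.52
tool_pos: [0.4723, 0.186, 0.0698]
tool_rot: [-3.141, 0.0, -2.714]
contact_force: [0.5, -2.3, 4.8]
opening: 0.0362
grip_force: 16.0
```

>>> {"name": "move_arm", "arguments": {"motion": [[0,0,0,0,0,0],[0,0,0,0,0,0],[0,0,0,0,0,0]], "newtons": 20}}

```text
time: 8.9
tool_pos: [0.4722, 0.1862, 0.0698]
tool_rot: [-3.141, 0.0, -2.714]
contact_force: [-0.1, -2.0, 5.0]
opening: 0.0366
grip_force: 20.0
```

>>> {"name": "move_arm", "arguments": {"motion": [[0,0,0,0,0,0]]}}

```text
time: 9.02
tool_pos: [0.4722, 0.1862, 0.0698]
tool_rot: [-3.141, 0.0, -2.714]
contact_force: [0.7, -1.9, 5.5]
opening: 0.0363
grip_force: 20.0
```

>>> {"name": "move_arm", "arguments": {"motion": [[0,-0.003,0,0,0,0],[0,-0.003,0,0,0,0]]}}

```text
time: 9.28
tool_pos: [0.4722, 0.1862, 0.0698]
tool_rot: [3.141, 0.0, -2.714]
contact_force: [0.9, -1.0, 6.1]
opening: 0.0363
grip_force: 20.0
```

>>> {"name": "move_arm", "arguments": {"motion": [[0,0,-0.003,0,0,0],[0,0,-0.006,0,0,0],[0,0,-0.01,0,0,0],[0,0,-0.015,0,0,0]]}}

```text
time: 9.78
tool_pos: [0.4716, 0.186, 0.0707]
tool_rot: [3.141, -0.001, -2.714]
contact_force: [0.4, 0.3, -2.2]
opening: 0.0361
grip_force: 20.0
```

>>> {"name": "move_arm", "arguments": {"motion": [[0,0,-0.005,0,0,0],[0,0,-0.01,0,0,0],[0,0,-0.01,0,0,0]]}}

```text
time: 10.15
tool_pos: [0.4722, 0.186, 0.0722]
tool_rot: [3.142, 0.0, -2.714]
contact_force: [0.6, -0.2, -2.4]
opening: 0.0364
grip_force: 20.0
```

>>> {"name": "move_arm", "arguments": {"motion": [[0,0,-0.02,0,0,0],[0,0,-0.04,0,0,0],[0,0,-0.06,0,0,0],[0,0,-0.08,0,0,0],[0,0,-0.1,0,0,0],[0,0,-0.12,0,0,0],[0,0,-0.15,0,0,0],[0,0,-0.18,0,0,0],[0,0,-0.21,0,0,0],[0,0,-0.25,0,0,0],[0,0,-0.3,0,0,0],[0,0,-0.3,0,0,0]]}}

```text
time: 11.65
tool_pos: [0.4725, 0.1861, 0.1027]
tool_rot: [-3.141, 0.001, -2.714]
contact_force: [-1.3, -1.0, -2.6]
opening: 0.0363
grip_force: 20.0
```

>>> {"name": "move_arm", "arguments": {"motion": [[0,0,-0.1,0,0,0],[0,0,-0.25,0,0,0],[0,0,-0.4,0,0,0],[0,0,-0.5,0,0,0],[0,0,-0.5,0,0,0]]}}

```text
time: 12.28
tool_pos: [0.4727, 0.1862, 0.1533]
tool_rot: [-3.141, 0.002, -2.714]
contact_force: [1.1, -0.4, -3.6]
opening: 0.0364
grip_force: 20.0
```

```bash
python3 go.py .4948 -.2208 .15 171.7
python3 - <<'E'
from h import *
a=np.radians(24.5);ca,sa=np.cos(a),np.sin(a);o=np.array([.4713,.1902])
c=grab('side');P=pts(c)
d=P[...,:2]-o
v,u=np.where((np.hypot(d[...,0],d[...,1])<.1)&(P[...,2]>.055)&(P[...,2]<.3))
s=c['image'][v.min()-5:v.max()+5,u.min()-5:u.max()+5,::-1];k=min(600/s.shape[0],800/s.shape[1]);cv2.imwrite('pics/c2.png',cv2.resize(s,None,fx=k,fy=k)[:600,:800])
# tray from both views
c=pickle.load(open('top.pkl','rb'));P=pts(c);h=cv2.cvtColor(c['image'],cv2.COLOR_RGB2HSV)
m=((h[...,0]>20)&(h[...,0]<32)&(h[...,1]>180)&(P[...,0]>.35)&(P[...,0]<.65)&(P[...,1]<-.08)&(P[...,1]>-.4)&(P[...,2]<.045))
q=(P[m]*1000).astype(np.float32)
print(cv2.minAreaRect(q[:,:2]),cv2.minAreaRect(q[q[:,2]>20][:,:2]))
E
```

```text
shift [ 1.487 -3.795  0.031] turn [1.000e-04 7.000e-04 1.822e-01]
12.275 [0.4727 0.1862 0.1533] [-3.1412e+00  2.2000e-03 -2.7139e+00] F [ 1.09 -0.38 -3.61] 0.0364 19.99Traceback (most recent call last):
  File "<stdin>", line 11, in <module>
cv2.error: OpenCV(4.12.0) /io/opencv/modules/imgproc/src/convhull.cpp:143: error: (-215:Assertion failed) total >= 0 && (depth == CV_32F || depth == CV_32S) in function 'convexHull'
```

View pics/c2.png

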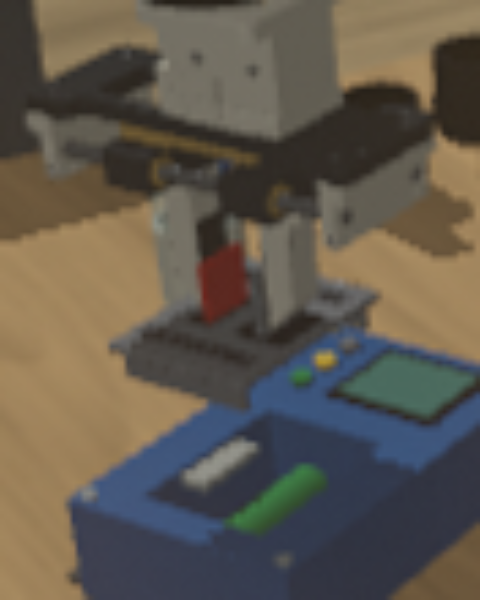

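The cover is clear of the bay, held level, with the tab still pressed. Next it goes to the tray.

>>> {"name": "move_arm", "arguments": {"motion": [[0.06,-0.15,0,0,0,0],[0.15,-0.4,0,0,0,0],[0.28,-0.7,0,0,0,0],[0.37,-0.95,0,0,0,0]]}}

```text
time: 12.82
tool_pos: [0.4774, 0.0822, 0.1516]
tool_rot: [3.141, -0.001, -2.714]
contact_force: [0.9, 0.6, -1.5]
opening: 0.0364
grip_force: 20.0
```

>>> {"name": "move_arm", "arguments": {"motion": [[0.12,-0.3,0,0,0,0],[0.24,-0.6,0,0,0,0],[0.37,-0.95,0,0,0,0]]}}

```text
time: 13.2
tool_pos: [0.483, -0.0193, 0.1517]
tool_rot: [3.141, -0.001, -2.714]
contact_force: [1.2, 0.0, -2.5]
opening: 0.0365
grip_force: 20.0
```

>>> {"name": "move_arm", "arguments": {"motion": [[0.12,-0.3,0,0,0,0],[0.24,-0.6,0,0,0,0],[0.37,-0.95,0,0,0,0]]}}

```text
time: 13.58
tool_pos: [0.4885, -0.121, 0.1516]
tool_rot: [3.141, -0.001, -2.714]
contact_force: [0.7, -0.6, -1.7]
opening: 0.0366
grip_force: 20.0
```

>>> {"name": "move_arm", "arguments": {"motion": [[0.12,-0.3,0,0,0,0.02],[0.24,-0.6,0,0,0,0.05],[0.33,-0.85,0,0,0,0.09],[0.37,-0.95,0,0,0,0.13],[0.37,-0.95,0,0,0,0.16],[0.37,-0.95,0,0,0,0.182],[0.37,-0.95,0,0,0,0.182],[0.37,-0.95,0,0,0,0.182]]}}

```text
time: 14.58
tool_pos: [0.4947, -0.2214, 0.1519]
tool_rot: [3.141, -0.001, 2.999]
contact_force: [-0.5, 0.6, -2.1]
opening: 0.0362
grip_force: 20.0
```

```bash
python3 go.py .4948 -.2208 .05 171.7
python3 - <<'E'
from h import *
grab('side')
E
ls pics
```

```text
shift [-1.000e-03  6.000e-03  1.019e+00] turn [ 0.0001 -0.0002  0.0006]
14.575 [ 0.4947 -0.2214  0.1519] [ 3.1413e+00 -7.0000e-04  2.9986e+00] F [-0.5   0.6  -2.14] 0.0362 19.99
c1.png
c2.png
crop_side.png
crop_top.png
side_0.10.png
side_12.32.png
side_14.62.png
side_2.65.png
top_0.05.png
```

View pics/side_14.62.png

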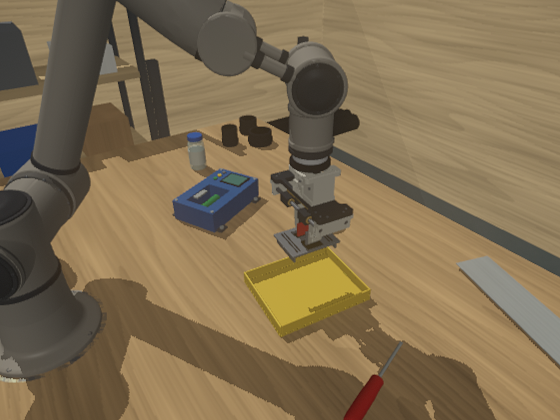

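>>> {"name": "move_arm", "arguments": {"motion": [[0,0,0.15,0,0,0],[0,0,0.35,0,0,0],[0,0,0.55,0,0,0],[0,0,0.75,0,0,0],[0,0,0.9,0,0,0],[0,0,1.0,0,0,0],[0,0,1.0,0,0,0]]}}

```text
time: 15.5
tool_pos: [0.4948, -0.2209, 0.0515]
tool_rot: [3.141, -0.001, 2.998]
contact_force: [-0.0, 0.7, -1.6]
opening: 0.0363
grip_force: 20.0
```

>>> {"name": "move_arm", "arguments": {"motion": [[0,0,0.03,0,0,0],[0,0,0.06,0,0,0],[0,0,0.09,0,0,0],[0,0,0.12,0,0,0],[0,0,0.15,0,0,0],[0,0,0.17,0,0,0],[0,0,0.19,0,0,0],[0,0,0.19,0,0,0]]}}

```text
time: 16.5
tool_pos: [0.4951, -0.2211, 0.033]
tool_rot: [3.141, -0.0, 2.998]
contact_force: [-0.3, -0.4, -1.3]
opening: 0.0362
grip_force: 20.0
```

The picture shows the cover held level over the tray at about (310,240), with the box, pipe and jar undisturbed. I'm lowering it in small steps.

>>> {"name": "move_arm", "arguments": {"motion": [[0,0,0.01,0,0,0],[0,0,0.02,0,0,0],[0,0,0.03,0,0,0],[0,0,0.03,0,0,0]]}}

```text
time: 17.0
tool_pos: [0.4951, -0.2211, 0.0301]
tool_rot: [3.141, -0.0, 2.998]
contact_force: [-0.7, 0.7, -2.3]
opening: 0.0364
grip_force: 20.0
```

>>> {"name": "move_arm", "arguments": {"motion": [[0,0,0.005,0,0,0],[0,0,0.01,0,0,0],[0,0,0.01,0,0,0]]}}

```text
time: 17.38
tool_pos: [0.4951, -0.2211, 0.0292]
tool_rot: [3.141, -0.0, 2.998]
contact_force: [-0.5, -0.1, -2.7]
opening: 0.0365
grip_force: 20.0
```

>>> {"name": "move_arm", "arguments": {"motion": [[0,0,0.004,0,0,0],[0,0,0.007,0,0,0],[0,0,0.007,0,0,0]]}}

```text
time: 17.75
tool_pos: [0.4953, -0.2212, 0.0288]
tool_rot: [-3.142, 0.0, 2.998]
contact_force: [-1.3, 1.3, 2.3]
opening: 0.0363
grip_force: 20.0
```

>>> {"name": "move_arm", "arguments": {"motion": [[0,0,0.004,0,0,0],[0,0,0.006,0,0,0],[0,0,0.006,0,0,0]]}}

```text
time: 18.12
tool_pos: [0.4954, -0.2212, 0.0288]
tool_rot: [-3.141, 0.001, 2.998]
contact_force: [-2.5, 1.2, 7.5]
opening: 0.0367
grip_force: 20.0
```

>>> {"name": "move_arm", "arguments": {"motion": [[0,0,-0.005,0,0,0],[0,0,-0.005,0,0,0]], "newtons": 8}}

```text
time: 18.38
tool_pos: [0.4954, -0.2214, 0.0287]
tool_rot: [-3.141, 0.001, 2.998]
contact_force: [-0.5, 1.2, 4.7]
opening: 0.0401
grip_force: 8.0
```

>>> {"name": "move_arm", "arguments": {"motion": [[0,0,0,0,0,0],[0,0,0,0,0,0],[0,0,0,0,0,0],[0,0,0,0,0,0],[0,0,0,0,0,0],[0,0,0,0,0,0]], "fingers": 0.6}}

```text
time: 19.12
tool_pos: [0.4951, -0.2211, 0.0284]
tool_rot: [3.142, -0.0, 2.998]
contact_force: [0.9, 0.5, -0.3]
opening: 0.0733
grip_force: 0.0
```

>>> {"name": "move_arm", "arguments": {"motion": [[0,0,-0.05,0,0,0],[0,0,-0.2,0,0,0],[0,0,-0.5,0,0,0],[0,0,-0.8,0,0,0],[0,0,-1,0,0,0],[0,0,-1,0,0,0]]}}

```text
time: 19.88
tool_pos: [0.4962, -0.2217, 0.1308]
tool_rot: [-3.14, 0.004, 2.998]
contact_force: [-0.3, -0.0, -0.2]
opening: 0.0733
grip_force: 0.0
```

>>> {"name": "move_arm", "arguments": {"motion": [[0,0,-0.3,0,0,0],[0,0,-0.7,0,0,0],[0,0,-1,0,0,0],[0,0,-1,0,0,0]]}}

```text
time: 20.38
tool_pos: [0.4959, -0.2216, 0.23]
tool_rot: [-3.14, 0.004, 2.998]
contact_force: [0.1, 0.3, 0.2]
opening: 0.0734
grip_force: 0.0
```

Run:
```python
from h import *
c=grab('side');P=pts(c)
m=(np.hypot(P[...,0]-.495,P[...,1]+.221)<.15)&(P[...,2]<.1)&(P[...,2]>-.01)
v,u=np.where(m);s=c['image'][v.min():v.max(),u.min():u.max(),::-1];k=min(600/s.shape[0],800/s.shape[1]);cv2.imwrite('pics/c3.png',cv2.resize(s,None,fx=k,fy=k)[:600,:800])
h=cv2.cvtColor(c['image'],cv2.COLOR_RGB2HSV)
g=m&(h[...,1]<90)&(P[...,2]>.015)&(P[...,2]<.032); q=P[g]; A=np.c_[q[:,:2],np.ones(len(q))]
print(g.sum(),np.linalg.lstsq(A,q[:,2],rcond=None)[0],q.mean(0),cv2.minAreaRect((q[:,:2]*1000).astype(np.float32).copy()))
```

```text
986 [0.00266144 0.00421599 0.02443612] [ 0.48781306 -0.22606133  0.02478133] ((493.7237854003906, -222.14340209960938), (85.99018859863281, 110.2745590209961), 81.29280090332031)
```

View pics/c3.png

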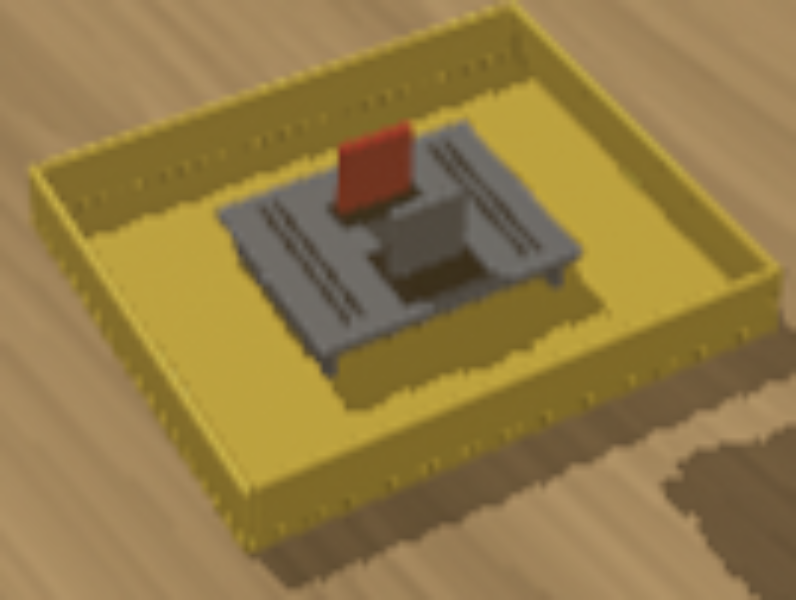

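The cover lies flat in the middle of the tray: its plate top is level at about 24.5 mm and the tab has sprung out.

```bash
python3 -c "
from cell import robot
print(robot.hand_in())"
```

```text
the job is handed in; nothing more can be done
None
```

I squeezed the cover's tab, lifted it off the box, laid it flat and centred in the yellow tray, and let go with the tab sprung back. The job is handed in, but no verdict was returned.

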